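# Lock the plant-feed box with its T key

## Task

The white plant-feed box with the sloping front is unlocked. Take the T-shaped key out of its wooden stand, press its flat blade against the lock in the sloping front and turn it until it drops fully in, then turn the key clockwise as far as it goes so that the bolt is shot. Leave the key sitting fully home in the lock, let go of it, and leave the other things on the worktop as they are.

Things in the scene. Friction and masses are not known exactly. Their poses are not given: they have to be found in the camera images.
- feed_box: White steel box, fixed, 130 deep (x) x 170 wide (y), 40 high in front, 101 at the back. Origin: centre of its underside. Its sloping face looks to the box's -x (roughly to the robot); its normal is 25 degrees from vertical. The lock's slot is 24 x 9, 20 deep, in a driver so stiff (0.12 N m) that a key pressed on it lightly (under 10 N) slides round without turning it.
- lock (a point): Centre of the lock, mid-face, 70.3 above the worktop, 0.5 above the slotted driver. z points out of the face, x up the slope, y to the box's left. A ring (inner diameter 49, 3 high) surrounds the driver. The slot's direction is not reported: its long axis starts anywhere from 0.15 to 0.60 rad counter-clockwise (positive about z) from x.
- key: T-shaped key, 90 g, loose, upright in the stand, blade down. Origin: centre of the blade's end; z up the stem, x along the blade's width. Blade 20 (x) x 6 (y), z 0 to 16; shoulder disc diameter 36, z 16 to 21; stem diameter 14; black grip bar 56 (x) x 12 (y), z 62 to 86, parallel to the blade. Home, the shoulder lies on the driver. Half a turn makes no difference.
- key_shoulder (a point): Point on the key's axis at the underside of the shoulder disc, 16 above the blade's end. It meets the lock point when the key is home.
- key_stand: Wooden block 64 x 64 x 34, fixed, with a round hole of diameter 25, 24 deep, in its top. The key's blade hangs in the hole and its shoulder rests on the block, so the key's origin is 18 above the worktop. Origin: centre of its underside.
- tumbler: Bystander: clear drinking glass, 81 across, 92 high, loose. Origin: centre of its underside.
- teaspoon: Bystander: teaspoon, 135 long, lying loose.
- dibber: Bystander: pointed wooden stick, 134 long, lying loose.
- the_hand_trowel: Bystander: hand trowel, 237 long, lying loose.
- locked (a point): The same point as lock, with z the same and x along the blade of a key turned clockwise to the stop: 0.70 rad clockwise (negative about z) from the lock's x. The slot itself stops at 0.60 rad; the blade has about 0.15 rad of play in it, so a key turned hard to the stop reaches 0.75. The steel bolt right of the lock moves with the slot by up to 20 mm and is then shot into its staple.
There are look-alikes about, which are no part of the job. What is shaped like the key but orange or turquoise is not meant.

How it is judged (in metres and radians):
On the way, in this order (a step that is already met when the one before it is completed fails the run):
1. the key has dropped home in the lock, not yet turned (distance between key_shoulder and lock below 0.006 m and angle between the z axis of key and the z axis of lock, either way round below 0.2 rad and angle between the x axis of key and the x axis of locked, either way round above 0.6 rad), for 0.2 s.
2. the key, home in the lock, is turned to the locked end (distance between key_shoulder and lock below 0.006 m and angle between the z axis of key and the z axis of lock, either way round below 0.2 rad and angle between the x axis of key and the x axis of locked, either way round below 0.25 rad), for 0.2 s.
At the end, for the whole second after the job is handed in: The released key rests home in the lock (its shoulder point within 6 mm of the lock point, its axis within 0.2 rad of the lock's), turned clockwise to the stop (blade within 0.25 rad of the locked direction), at rest (all of step 2 and linear speed of key below 0.02 m/s); the robot touches nothing.
It fails at once if a bystander is moved by more than 40 mm or the glass is tipped (distance of any of tumbler, teaspoon, dibber, the_hand_trowel from where it was at the start of the episode above 0.04 m or angle between tumbler's own z axis and vertical above 0.5 rad).
It also fails if it takes over 64 s, if anything falls off the work surface, if the arm or the gripper's body presses on something with over 40 N, if the wrist force passes 120 N, or if a joint passes its speed limit or range.

## Robot

A 6-joint arm with a two-finger parallel gripper is mounted at the origin on a cart in front of the work surface, level with it; the furniture and walls round the work are solid. World frame = base frame: x ahead of the robot, y to its left, z up, the work surface at z = 0. Lengths are in mm, angles in degrees, forces in N, time in s.
With the tool pointing down it reaches from about 300 to 850 mm from the base axis. Payload 4.2 kg.
Tool frame: the origin (TCP) lies between the finger pads; the fingertips stand 22 mm ahead of it and the grasp point (between the pads) lies 3 mm ahead of it; z points along the fingers, y is the direction in which the jaws open and shut (so a half turn about z gives the same grasp; the last joint's range is limited). The gripper opens to 91 mm and grips with 3 to 60 N. Pads are 32 mm wide; open, the fingers measure 118 mm over their backs; the gripper's body (76 mm by 178 mm) begins 60 mm behind the grasp point.
Start: joints at [-71.849, 18.312, 89.639, -0, 72.044, -1.146], TCP at [190.022, -542.708, 235.976] pointing down, gripper open.
Joint ranges: [-177.97, 177.97], [-48.28, 115.42], [12.27, 149.76], [-77.06, 257.06], [2.81, 150.46], [-146.56, 146.56]. Speed limits (degrees/s): [147.25, 147.25, 180, 180, 180, 180].

## Interface

Orientations are given as [roll, pitch, yaw] about the fixed x, y, z axes, in that order (R = Rz(yaw) Ry(pitch) Rx(roll)).
In Python, from workcell import * gives the robot as it stands.
- The arm moves only by the shell command python3 -m jog 'ROWS' [OPENING] [FORCE]. ROWS is text: rows parted by semicolons, each of 6 numbers parted by spaces: the shift along the tool's x, y, z in units of 0.5 m (1.0 is 0.5 m), then the turn, a rotation vector about the tool's x, y, z in units of pi/2 rad (1.0 is pi/2 rad). A call has 1 to 20 rows; each row is the pose to reach, as a shift and turn from the pose measured when the call began, along the tool's axes at that moment; what a row does not reach only later rows make up. A row lasts 1/12 s, in which the tool goes at most 41.7 mm and 7.16 degrees, less where a joint would pass 70% of its speed; a pose out of reach is approached as far as the arm can. A call with a number of a shift or a turn outside -1 to 1 is refused whole. A call with a gripper value outside its range is refused whole. OPENING is the opening, from -1 (shut) to 1 (fully open), set as the call begins (- or left out, the last holds). The fingers move at their own pace and stop on an object; FORCE is the grip in N (left out, the last holds). Time passes only in rows, so rows that repeat a pose let the fingers close. It gives the time, the measured TCP pose, the force and the opening at its end, in the units of the state.
- state(): the state, without advancing time (a new reading comes with each control period).
- grab_frame(name): name is "scene" or "top"; returns the picture (480x640x3 uint8, red, green, blue); there is no depth.
- calibration(name): a dict with "mtx" (3x3 intrinsics, pixels), "distortion" ([k1, k2, p1, p2, k3] as OpenCV has them; the pictures are not rectified), "rvec" (rotation vector, rad) and "tvec" (3), from world to camera coordinates, as OpenCV has them. Camera axes: x right, y down, z forward; pixel columns grow to the right and rows downward; lengths in mm; the calibration is good to about 2 mm. A picture is of the moment at which its call begins. calibration takes no time and is no camera call.
- job_done(): hands the job in, once; it reports no verdict.
Trained networks look in the newest picture that a camera, given by its name, has taken for a name from the list of things; names that differ only in an ending like _2 or _b are one class to them, and where a whole thing is asked for, a point or a joint stands for the part that bears it (a point fixed in the world has none). Each returns a list of dicts, best first, with "confidence" (0 to 1); they miss things now and then, are a little off and sometimes report something else, mostly with a low value. They report only what shows in the picture. A call takes as long as a camera call. They do not tell look-alikes from the thing itself.
- spot_in(query, camera): "rect" ([left, top, right, bottom] in pixels, round what is visible of it).
- tip_of(query, camera): "location" ([column, row] in pixels: a listed point, or the origin of a listed thing).
The state is a dict: "time_s": time; "qpos": joint angles; "qvel": joint speeds; "effort": joint torques, N m; "ee_pos": TCP position; "ee_rot": TCP orientation; "force": force on the tool from outside, world axes, zero at the start; "torque": the same for the moment, N m; "gripper_width": finger opening in mm.
Only numpy, scipy, OpenCV 4.12 (cv2) and the standard library are available. Lean on these libraries where they do the work, as an engineer would, in place of code of your own. Each camera call takes 0.05 s, during which the arm holds its last target. There are 200 camera calls.

## Working session

There is one attempt and no reset: what is moved stays moved. The work goes in short steps, Python scripts to look and compute and a shell command to move; the robot and the scene stay as the last step left them, time stands still between calls to the robot, and variables do not carry over. Pictures are saved under pics/ and viewed, about 8 in all and at most 12, crops included, and the job is handed in when it is done.

```bash
mkdir -p pics; ls; cat > a.py <<'E'
from workcell import *
import cv2
for n in("scene","top"):
    cv2.imwrite(f"pics/{n}0.png",grab_frame(n)[:,:,::-1])
    for q in("key","key_stand","feed_box"): print(n,q,spot_in(q,n)[:4])
    for q in("key","key_shoulder","lock","key_stand","feed_box"): print(n,q,tip_of(q,n)[:4])
s=state();print(s)
E
python3 a.py
```

```text
pics
scene key [{'rect': [224.0, 299.5, 256.6, 331.1], 'confidence': 0.92}, {'rect': [361.9, 210.9, 377.2, 243.7], 'confidence': 0.88}, {'rect': [238.7, 231.8, 252.5, 267.0], 'confidence': 0.61}]
scene key_stand [{'rect': [226.6, 250.6, 264.9, 287.0], 'confidence': 0.72}]
scene feed_box [{'rect': [280.2, 157.5, 350.0, 225.3], 'confidence': 0.65}]
scene key [{'location': [243.5, 331.8], 'confidence': 0.92}, {'location': [222.9, 303.4], 'confidence': 0.81}, {'location': [244.3, 267.0], 'confidence': 0.72}, {'location': [365.9, 241.2], 'confidence': 0.72}]
scene key_shoulder [{'location': [365.1, 238.6], 'confidence': 0.92}, {'location': [242.0, 324.2], 'confidence': 0.67}, {'location': [244.2, 259.8], 'confidence': 0.57}, {'location': [225.8, 296.4], 'confidence': 0.57}]
scene lock [{'location': [318.0, 181.2], 'confidence': 0.85}]
scene key_stand [{'location': [245.2, 270.5], 'confidence': 0.83}]
scene feed_box [{'location': [318.2, 208.5], 'confidence': 0.61}]
top key [{'rect': [256.3, 167.2, 276.8, 201.4], 'confidence': 0.87}, {'rect': [202.8, 190.1, 225.0, 214.8], 'confidence': 0.8
[... 830 characters left out ...]
ocation': [268.2, 190.8], 'confidence': 0.62}]
{'time_s': 0.9, 'qpos': array([-7.18474070e+01,  1.83119798e+01,  8.96413364e+01, -1.08366948e-03,
        7.20443610e+01, -1.14528506e+00]), 'qvel': array([-0.03050969,  0.01157973, -0.03019688,  0.06170901,  0.09943647,
       -0.00513366]), 'effort': array([-5.74753676e-05, -4.12345719e+01, -2.32232416e+01,  7.25580496e-02,
        3.76235624e-02, -5.17400565e-06]), 'ee_pos': array([ 190.02503895, -542.68598384,  235.95926474]), 'ee_rot': array([1.79997698e+02, 1.07712676e-03, 1.92982121e+01]), 'force': array([ 0.02873962,  0.46475267, -0.56815324]), 'torque': array([-0.01233357,  0.01838366,  0.00975488]), 'gripper_width': 90.92190779680608}
```

View pics/scene0.png

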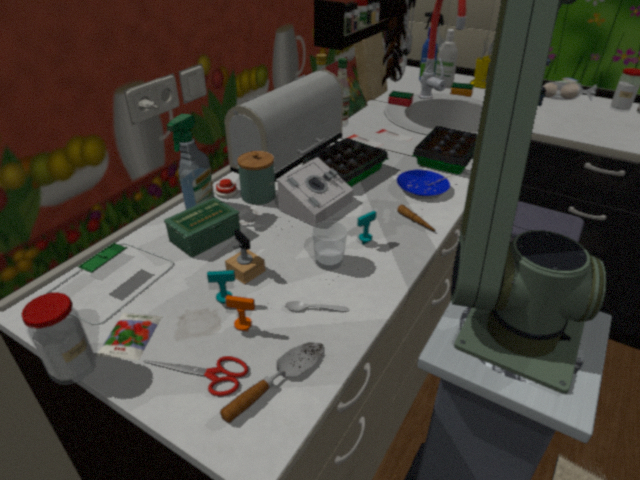

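View pics/top0.png

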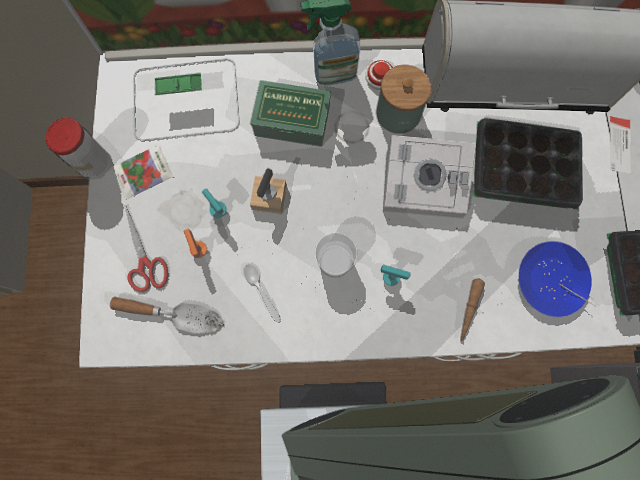

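The scene view shows the key in its stand at about (243,255) and the box at (315,190). The top view shows the key at (266,185), the box at (430,175) and the lock at (430,175). Next I'll take enlarged crops and triangulate.

```bash
cat > h.py <<'E'
from workcell import *
import cv2,numpy as np
from scipy.spatial.transform import Rotation as R
C={n:calibration(n) for n in("scene","top")}
def ray(n,uv):
    c=C[n];K=np.array(c["mtx"],float);D=np.array(c["distortion"],float)
    p=cv2.undistortPoints(np.array([[uv]],float),K,D)[0,0]
    M=cv2.Rodrigues(np.array(c["rvec"],float))[0];t=np.array(c["tvec"],float).ravel()
    d=M.T@np.array([p[0],p[1],1]);return -M.T@t,d/np.linalg.norm(d)
def atz(n,uv,z):
    o,d=ray(n,uv);return o+d*(z-o[2])/d[2]
def proj(n,P):
    c=C[n];return cv2.projectPoints(np.array(P,float).reshape(-1,3),np.array(c["rvec"],float),np.array(c["tvec"],float),np.array(c["mtx"],float),np.array(c["distortion"],float))[0].reshape(-1,2)
def tri(a,b):
    (o,d),(p,e)=ray("scene",a),ray("top",b)
    s=np.linalg.lstsq(np.c_[d,-e],p-o,rcond=None)[0]
    x,y=o+d*s[0],p+e*s[1];return (x+y)/2,np.linalg.norm(x-y)
E
cat > b.py <<'E'
from h import *
np.set_printoptions(precision=1,suppress=True)
print("cams",ray("scene",(320,240))[0],ray("top",(320,240))[0])
print("lock",tri((318,181.2),(430.8,173.6)),atz("top",(430.8,173.6),70.3),atz("scene",(318,181.2),70.3))
print("key o",tri((244.3,267),(268.1,190.1)),atz("top",(268.1,190.1),18),atz("scene",(244.3,267),18))
print("stand",tri((245.2,270.5),(270.1,199.4)),atz("top",(270.1,199.4),0),atz("scene",(245.2,270.5),0))
t=cv2.imread("pics/top0.png")
f=lambda x0,y0,w,h,k:cv2.resize(t[y0:y0+h,x0:x0+w],None,fx=k,fy=k,interpolation=cv2.INTER_CUBIC)
cv2.imwrite("pics/crop.png",np.hstack([f(376,128,104,100,5.0),f(240,160,56,100,5.0)]))
E
python3 b.py
```

```text
cams [  0.3 767.7 704.1] [ 231.    37.8 1098.4]
lock (array([ 593.8, -195.9,   82.2]), np.float64(1.9353461459483616)) [ 599.  -198.3   70.3] [ 604.  -214.4   70.3]
key o (array([592.6, 133.4,  11.8]), np.float64(5.772661816143289)) [593.3 134.1  18. ] [584.1 138.7  18. ]
stand (array([581.6, 133.6,   3.6]), np.float64(9.03398809288494)) [578.4 131.8   0. ] [589.5 131.1   0. ]
```

View pics/crop.png

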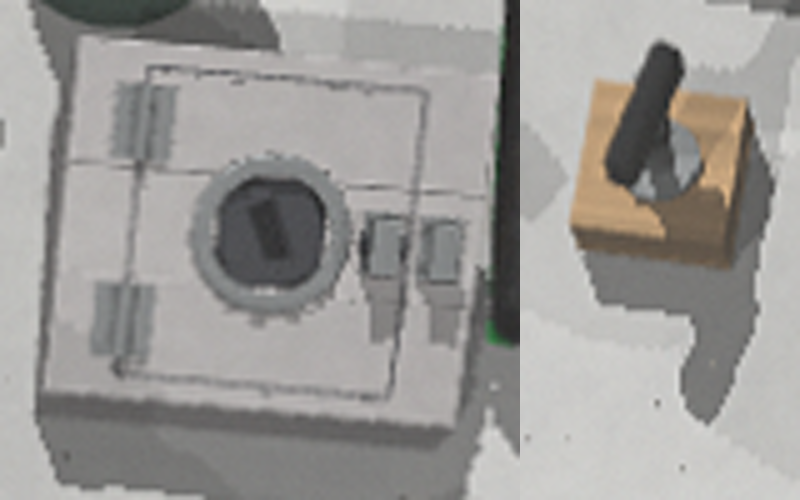

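Crop: the slot's ends are at (254,202) and (282,260) in crop pixels, with the driver centred at (270,230). The key's bar runs from (664,50) to (625,172). I'll fit the box, stand and key poses next.

```bash
cat > c.py <<'E'
from h import *
from scipy.optimize import least_squares
np.set_printoptions(precision=2,suppress=True)
A=lambda x,y:(x/5+376-.4,y/5+128-.4); B=lambda x,y:((x-520)/5+240-.4,y/5+160-.4)
def fit(loc,px,x0):
    L=np.array(loc,float);px=np.array(px)
    def W(p):
        c,s=np.cos(p[2]),np.sin(p[2]);return L@np.array([[c,s,0],[-s,c,0],[0,0,1]])+[p[0],p[1],0]
    r=least_squares(lambda p:(proj("top",W(p))-px).ravel(),x0);return r.x,r.fun
b,e=fit([(-65,85,40),(-65,-85,40),(65,85,101),(0,0,70)],[A(42,398),A(452,432),A(80,38),A(270,232)],[599,-198,0])
print("box",b,np.degrees(b[2]),e)
s,e=fit([(32,32,34),(32,-32,34),(-32,-32,34),(-32,32,34)],[B(596,80),B(748,100),B(730,245),B(572,226)],[590,133,0])
print("stand",s,np.degrees(s[2]),e)
p,q=atz("top",B(664,50),84),atz("top",B(625,172),84);print("bar",p,q,(p+q)/2,np.linalg.norm(p-q),np.degrees(np.arctan2(*(p-q)[1::-1])))
# slot angle on face plane
Rb=R.from_euler('z',b[2])*R.from_euler('y',-25,degrees=True);M=Rb.as_matrix()
L=np.array([b[0],b[1],70.3]);n=M[:,2]
def onf(uv,h=0):
    o,d=ray("top",uv);return M.T@(o+d*((L+h*n-o)@n)/(d@n)-L)
u,v=onf(A(254,202)),onf(A(282,260));print("lock",L,"slot",u,v,np.arctan2(*(u-v)[1::-1]),np.linalg.norm(u-v), "drv",onf(A(270,232)),"ring",onf(A(270,234),3),"net",onf((430.8,173.6)),"scene proj",proj("scene",L),proj("scene",[s[0],s[1],0]))
E
python3 c.py
```

```text
box [ 596.11 -195.43   -0.13] -7.247786125984975 [-0.09 -0.81  0.53 -0.23 -0.33  0.   -0.1   1.03]
stand [583.74 133.21  -0.16] -9.149483994557254 [ 0.12  0.12  0.19 -0.39 -0.52  0.05  0.21  0.23]
bar [613.91 127.09  84.  ] [563.69 143.1   84.  ] [588.8 135.1  84. ] 52.71161645550911 -17.682247813733483
lock [ 596.11 -195.43   70.3 ] slot [13.36  7.92 -0.  ] [-8.8  -6.06 -0.  ] 0.5626372324814894 26.208308538135626 drv [ 1.97  0.09 -0.  ] ring [1.39 0.5  3.  ] net [ 2.99 -2.23 -0.  ] scene proj [[316.82 184.81]] [[246.58 271.82]]
```

```bash
cat >> h.py <<'E'
def rows(P,Rt=None):
    s=state();R0=R.from_euler('xyz',s["ee_rot"],degrees=True)
    Rt=R0 if Rt is None else Rt
    d=R0.inv().apply(np.array(P,float)-s["ee_pos"])/500
    w=(R0.inv()*Rt).as_rotvec()/(np.pi/2)
    print("jog",np.round(np.r_[d,w],4),"mm",np.linalg.norm(d)*500,"deg",np.linalg.norm(w)*90)
def down(yaw): return R.from_euler('xyz',[180,0,yaw],degrees=True)
E
python3 -c "
from h import *
rows([400,-190,236],down(0)); rows([583,133,200],down(-17.7))"
```

```text
jog [ 6.295e-01 -5.270e-01 -1.000e-04  0.000e+00  0.000e+00  2.144e-01] mm 410.45936355325 deg 19.29821230616942
jog [ 1.1884 -1.0157  0.0719  0.      0.      0.4111] mm 782.4793527616224 deg 36.99821222464588
```

```bash
python3 -m jog '0.63 -0.527 0 0 0 0.214; 0.63 -0.527 0 0 0 0.214; 0.63 -0.527 0 0 0 0.214; 0.63 -0.527 0 0 0 0.214; 0.63 -0.527 0 0 0 0.214; 0.63 -0.527 0 0 0 0.214; 0.63 -0.527 0 0 0 0.214; 0.63 -0.527 0 0 0 0.214; 0.63 -0.527 0 0 0 0.214; 0.63 -0.527 0 0 0 0.214; 0.63 -0.527 0 0 0 0.214; 0.63 -0.527 0 0 0 0.214' 1
python3 -c "
from h import *
rows([583,133,200],down(-17.7))"
```

```text
time_s: 1.9
ee_pos: [400.9, -188.6, 236.1]
ee_rot: [180.0, -0.0, 0.3]
force: [0.7, 0.2, -0.2]
gripper_width: 91.0
jog [ 3.675e-01 -6.413e-01  7.180e-02  4.000e-04 -1.000e-04  1.999e-01] mm 371.32248019821054 deg 17.993570629215505
```

```bash
python3 -m jog '0.3675 -0.641 0.072 0 0 0.2; 0.3675 -0.641 0.072 0 0 0.2; 0.3675 -0.641 0.072 0 0 0.2; 0.3675 -0.641 0.072 0 0 0.2; 0.3675 -0.641 0.072 0 0 0.2; 0.3675 -0.641 0.072 0 0 0.2; 0.3675 -0.641 0.072 0 0 0.2; 0.3675 -0.641 0.072 0 0 0.2; 0.3675 -0.641 0.072 0 0 0.2; 0.3675 -0.641 0.072 0 0 0.2; 0.3675 -0.641 0.072 0 0 0.2; 0.3675 -0.641 0.072 0 0 0.2'
python3 -c "
from h import *
im=grab_frame('scene')[:,:,::-1]
cv2.imwrite('pics/s1.png',cv2.resize(im[180:300,180:320],None,fx=5,fy=5,interpolation=cv2.INTER_CUBIC))
cv2.imwrite('pics/t1.png',grab_frame('top')[:,:,::-1])
rows([583,133,95],down(-17.7)); print(state()['qpos'])"
```

```text
time_s: 2.9
ee_pos: [582.9, 131.2, 199.3]
ee_rot: [179.9, 0.0, -17.7]
force: [-0.4, -1.1, -0.0]
gripper_width: 91.1
jog [-5.000e-04 -5.300e-03  2.101e-01  1.000e-03  1.000e-04 -1.500e-03] mm 105.07644128064474 deg 0.16134149383434396
[ 1.15695308e+01  2.16675260e+01  8.98776530e+01 -8.20598939e-02
  6.85040311e+01  1.19432982e+02]
```

View pics/s1.png

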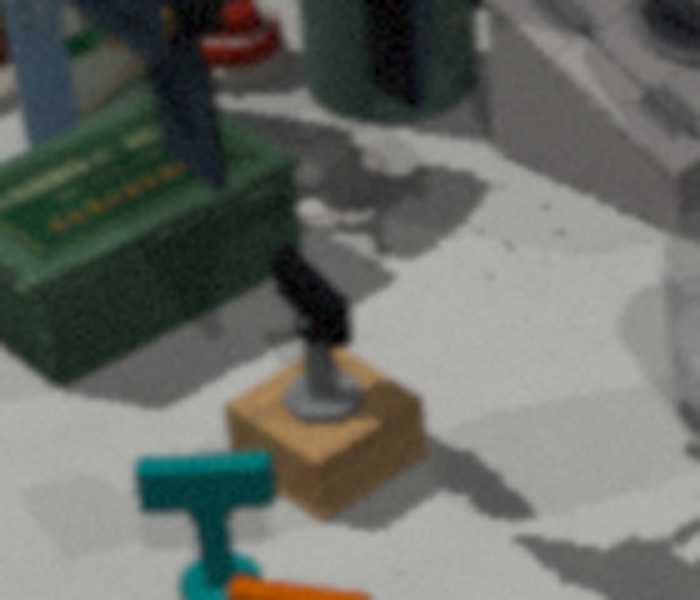

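The scene crop shows the key upright in the stand, bar at about (310,300), with the two fingers above and either side of it. Descending and closing.

```bash
python3 -m jog '0 -0.005 0.05 0 0 0; 0 -0.005 0.1 0 0 0; 0 -0.005 0.15 0 0 0; 0 -0.005 0.19 0 0 0; 0 -0.005 0.21 0 0 0; 0 -0.005 0.21 0 0 0; 0 -0.005 0.21 0 0 0; 0 -0.005 0.21 0 0 0' && python3 -m jog '0 0 0 0 0 0; 0 0 0 0 0 0; 0 0 0 0 0 0; 0 0 0 0 0 0; 0 0 0 0 0 0; 0 0 0 0 0 0; 0 0 0 0 0 0; 0 0 0 0 0 0; 0 0 0 0 0 0; 0 0 0 0 0 0; 0 0 0 0 0 0; 0 0 0 0 0 0; 0 0 0 0 0 0; 0 0 0 0 0 0' -1 20
```

```text
time_s: 3.67
ee_pos: [584.2, 132.4, 96.7]
ee_rot: [180.0, -0.1, -17.9]
force: [-0.1, -0.1, -0.4]
gripper_width: 91.4
time_s: 4.83
ee_pos: [584.1, 132.4, 96.6]
ee_rot: [180.0, -0.1, -17.9]
force: [-0.4, -0.6, -1.7]
gripper_width: 12.9
```

```bash
cat >> h.py <<'E'
BY=-0.1265; LK=np.array([597.5,-196,70.3])
MB=(R.from_euler('z',BY)*R.from_euler('y',-25,degrees=True)).as_matrix()
def lockpose(th,h,dx=0,dy=0,hg=62.6):
    """TCP pose: key blade at angle th (about lock z from x), shoulder h above lock"""
    c,s=np.cos(th),np.sin(th);x=MB@[c,s,0];y=-(MB@[-s,c,0]);z=-MB[:,2]
    return LK+MB@[dx,dy,h+hg],R.from_matrix(np.c_[x,y,z])
E
python3 -m jog '0 0 -0.05 0 0 0; 0 0 -0.1 0 0 0; 0 0 -0.16 0 0 0; 0 0 -0.22 0 0 0; 0 0 -0.22 0 0 0; 0 0 -0.22 0 0 0; 0 0 -0.22 0 0 0' - 60
python3 -c "
from h import *
P,Rt=lockpose(0.5,50);print(P,Rt.as_euler('xyz',degrees=True)); rows(P,Rt)"
```

```text
time_s: 5.42
ee_pos: [583.1, 132.3, 205.6]
ee_rot: [179.9, -0.0, -17.9]
force: [-0.6, 0.1, -0.9]
gripper_width: 11.9
[ 550.29342433 -189.99630978  172.35025682] [167.39818191 -21.77004851  23.83273644]
jog [ 0.1354  0.6335  0.0674 -0.0434  0.2796 -0.4292] mm 325.64758993685973 deg 46.2677054255451
```

```bash
python3 -m jog '0.135 0.6335 0.0674 -0.043 0.28 -0.429; 0.135 0.6335 0.0674 -0.043 0.28 -0.429; 0.135 0.6335 0.0674 -0.043 0.28 -0.429; 0.135 0.6335 0.0674 -0.043 0.28 -0.429; 0.135 0.6335 0.0674 -0.043 0.28 -0.429; 0.135 0.6335 0.0674 -0.043 0.28 -0.429; 0.135 0.6335 0.0674 -0.043 0.28 -0.429; 0.135 0.6335 0.0674 -0.043 0.28 -0.429; 0.135 0.6335 0.0674 -0.043 0.28 -0.429; 0.135 0.6335 0.0674 -0.043 0.28 -0.429; 0.135 0.6335 0.0674 -0.043 0.28 -0.429; 0.135 0.6335 0.0674 -0.043 0.28 -0.429'
python3 -c "
from h import *
P,Rt=lockpose(0.5,50); rows(P,Rt);s=state();print(s['qpos'],s['force'],s['torque'])
P,Rt=lockpose(0.5,24); rows(P,Rt)
im=[]
for n in('scene','top'):
    g=grab_frame(n)[:,:,::-1];cv2.imwrite(f'pics/{n}2.png',g)
    print(n,tip_of('key_shoulder',n)[:2],tip_of('key',n)[:2],tip_of('lock',n)[:2])
    R0=R.from_euler('xyz',s['ee_rot'],degrees=True).as_matrix()
    K=lambda z:s['ee_pos']+R0[:,2]*(78.6-z)
    u=proj(n,[K(0),K(16),K(62),LK]);print(u)
    c=u.mean(0).astype(int);im.append(cv2.resize(g[c[1]-40:c[1]+40,c[0]-40:c[0]+40],None,fx=5,fy=5,interpolation=cv2.INTER_CUBIC));print(c-40)
cv2.imwrite('pics/c2.png',np.hstack(im))"
```

```text
time_s: 6.42
ee_pos: [549.1, -189.5, 170.7]
ee_rot: [167.6, -21.7, 23.7]
force: [-0.2, 0.1, -1.4]
gripper_width: 12.0
jog [ 0.003   0.0024 -0.002  -0.0018  0.0013 -0.001 ] mm 2.147658123959673 deg 0.22277871514537176
[-23.96478342  12.48751088 113.02424254  13.58721464  31.34376692
  34.524382  ] [-0.20260075  0.07062119 -1.42433272] [0.03602337 0.365488   0.07142468]
jog [ 0.0031  0.0025  0.05   -0.0018  0.0013 -0.001 ] mm 25.0902158685468 deg 0.22277871514537176
scene [{'location': [244.6, 324.9], 'confidence': 0.67}, {'location': [225.6, 293.7], 'confidence': 0.64}] [{'location': [223.3, 303.8], 'confidence': 0.9}, {'location': [241.0, 329.7], 'confidence': 0.79}] [{'location': [317.1, 181.1], 'confidence': 0.81}]
[[321.03731417 176.95893605]
 [323.06694439 172.85225572]
 [329.12248694 160.59985547]
 [316.50187337 184.58835432]]
[282 133]
top [{'location': [212.0, 209.3], 'confidence': 0.87}, {'location': [392.1, 276.2], 'confidence': 0.79}] [{'location': [431.5, 174.5], 'confidence': 0.75}, {'location': [390.7, 278.0], 'confidence': 0.62}] [{'location': [431.2, 174.4], 'confidence': 0.63}]
[[432.0909166  176.84712383]
 [433.46410114 177.57612007]
 [437.65004405 179.79988865]
 [429.7516155  174.32178579]]
[393 137]
```

View pics/c2.png

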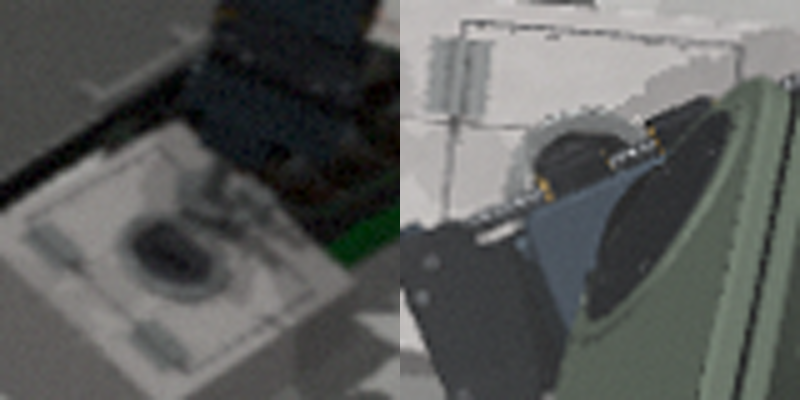

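```bash
python3 -c "
import cv2,numpy as np
g=cv2.imread('pics/scene2.png')[150:210,290:350]
g=np.clip(255*(g/160.)**.7,0,255).astype('uint8')
cv2.imwrite('pics/c3.png',cv2.resize(g,None,fx=10,fy=10,interpolation=cv2.INTER_CUBIC))"
```

```text
(no output)
```

View pics/c3.png

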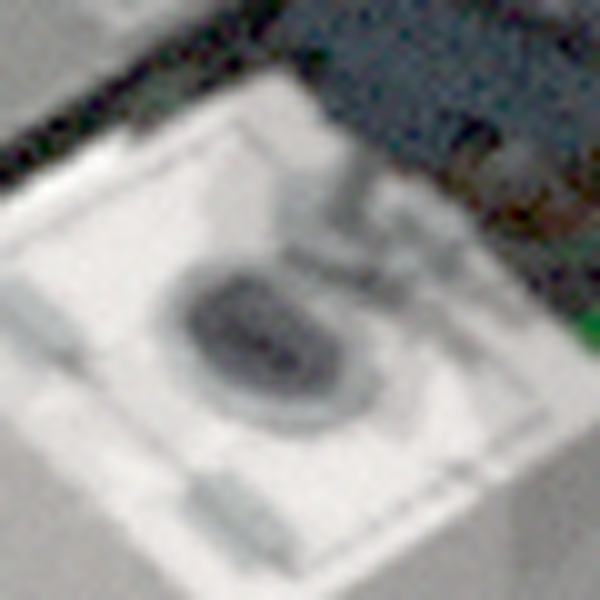

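The scene crop shows the driver centred at about (316,183) px. The key's stem lies within roughly 1 px of the predicted position. I'll go down gently and feel for the slot.

```bash
python3 -m jog '0.003 0.0025 0.03 0 0 0; 0.003 0.0025 0.05 0 0 0; 0.003 0.0025 0.05 0 0 0; 0.003 0.0025 0.05 0 0 0; 0.003 0.0025 0.05 0 0 0'
cat > w.py <<'E'
from h import *
np.set_printoptions(precision=2,suppress=True)
s=state();R0=R.from_euler('xyz',s["ee_rot"],degrees=True).as_matrix()
K=s['ee_pos']+R0[:,2]*62.6;l=MB.T@(K-LK);x=MB.T@R0[:,0];z=MB.T@R0[:,2]
print("shoulder in lock",l,"th",np.arctan2(x[1],x[0]),"tilt",z[:2],"F lock",MB.T@s['force'],"T",MB.T@s['torque'],"w",s['gripper_width'],s['time_s'])
E
python3 w.py; python3 -c "
from h import *
P,Rt=lockpose(0.5,14); rows(P,Rt)"
```

```text
time_s: 7.23
ee_pos: [562.5, -191.0, 150.7]
ee_rot: [167.4, -21.8, 23.9]
force: [0.4, 0.3, -1.0]
gripper_width: 12.1
shoulder in lock [ 1.91  0.65 25.21] th 0.5009266149029901 tilt [0. 0.] F lock [-0.13  0.31 -1.09] T [-0.02  0.34  0.04] w 12.098394544964078 7.2333
jog [-0.0039 -0.0008  0.0224 -0.0006 -0.0006  0.0006] mm 11.380260273771372 deg 0.09367307921875474
```

```bash
python3 -m jog '-0.004 -0.001 0.01 0 0 0; -0.004 -0.001 0.016 0 0 0; -0.004 -0.001 0.02 0 0 0; -0.004 -0.001 0.022 0 0 0; -0.004 -0.001 0.024 0 0 0; -0.004 -0.001 0.024 0 0 0; -0.004 -0.001 0.024 0 0 0'; python3 w.py
```

```text
time_s: 7.82
ee_pos: [566.0, -192.2, 139.1]
ee_rot: [167.4, -21.8, 23.9]
force: [0.8, -1.0, -0.9]
gripper_width: 11.9
shoulder in lock [ 0.4  -0.21 13.19] th 0.5008844245793571 tilt [0. 0.] F lock [ 0.47 -0.89 -1.24] T [-0.29  0.27 -0.03] w 11.857257195067177 7.8167
```

```bash
python3 -m jog '0 0 0.004 0 0 0; 0 0 0.006 0 0 0; 0 0 0.008 0 0 0; 0 0 0.008 0 0 0; 0 0 0.008 0 0 0'; python3 w.py
```

```text
time_s: 8.23
ee_pos: [567.8, -192.5, 135.4]
ee_rot: [167.4, -21.8, 23.9]
force: [1.7, -0.9, -1.3]
gripper_width: 11.7
shoulder in lock [ 0.49 -0.25  9.03] th 0.5008738047590772 tilt [0. 0.] F lock [ 1.06 -0.71 -1.89] T [-0.28  0.23 -0.01] w 11.677826338505929 8.2333
```

```bash
python3 -m jog '0 0 0.006 0 0 0; 0 0 0.01 0 0 0; 0 0 0.014 0 0 0; 0 0 0.016 0 0 0; 0 0 0.016 0 0 0;  0 0 0.016 0 0 0'; python3 w.py
```

```text
time_s: 8.73
ee_pos: [571.2, -193.0, 128.0]
ee_rot: [167.4, -21.8, 23.9]
force: [1.8, -1.1, -1.4]
gripper_width: 11.9
shoulder in lock [ 0.5  -0.29  0.87] th 0.5009466499229605 tilt [0. 0.] F lock [ 1.18 -0.86 -2.09] T [-0.27  0.2  -0.01] w 11.865044362297144 8.7333
```

```bash
python3 -m jog '0 0 0.002 0 0 0; 0 0 0.004 0 0 0; 0 0 0.004 0 0 0; 0 0 0.004 0 0 0'; python3 w.py; python3 -c "
from h import *
for n in('scene','top'): cv2.imwrite(f'pics/{n}3.png',grab_frame(n)[:,:,::-1])
g=cv2.imread('pics/scene3.png')[150:210,290:350]
g=np.clip(255*(g/160.)**.7,0,255).astype('uint8')
cv2.imwrite('pics/c4.png',cv2.resize(g,None,fx=8,fy=8,interpolation=cv2.INTER_CUBIC))"
```

```text
time_s: 9.07
ee_pos: [572.1, -193.1, 126.3]
ee_rot: [167.4, -21.8, 23.9]
force: [-0.7, -1.4, 0.4]
gripper_width: 11.8
shoulder in lock [ 0.56 -0.28 -1.02] th 0.500906852819876 tilt [0. 0.] F lock [-0.25 -1.45  0.61] T [-0.25  0.27 -0.05] w 11.779713677739416 9.0667
```

View pics/c4.png

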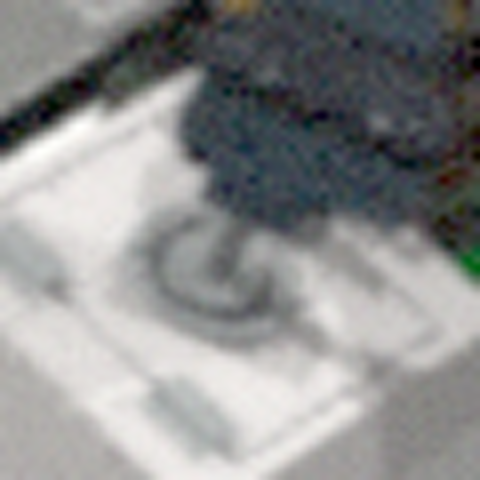

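The shoulder disc sits inside the ring, so the blade is in. I'll push lightly until it seats.

```bash
python3 -m jog '0 0 0.002 0 0 0; 0 0 0.004 0 0 0; 0 0 0.004 0 0 0; 0 0 0.004 0 0 0'; python3 w.py
```

```text
time_s: 9.5
ee_pos: [572.2, -193.1, 126.2]
ee_rot: [167.3, -21.9, 23.9]
force: [-10.7, 1.5, 14.8]
gripper_width: 11.8
shoulder in lock [ 0.65 -0.24 -1.17] th 0.5014172217070145 tilt [0. 0.] F lock [-3.56  0.1  17.95] T [-0.24  1.08 -0.04] w 11.781607708990709 9.5
```

```bash
python3 -m jog '0 0 0 0 0 0.05; 0 0 0 0 0 0.1; 0 0 0 0 0 0.15; 0 0 0 0 0 0.2; 0 0 0 0 0 0.25; 0 0 0 0 0 0.3; 0 0 0 0 0 0.35; 0 0 0 0 0 0.4; 0 0 0 0 0 0.4; 0 0 0 0 0 0.4'; python3 w.py
```

```text
time_s: 10.33
ee_pos: [572.2, -193.5, 126.4]
ee_rot: [-176.7, -24.9, -15.1]
force: [-3.0, -3.1, 2.2]
gripper_width: 11.9
shoulder in lock [ 0.89 -0.77 -1.02] th -0.12460753025464648 tilt [ 0. -0.] F lock [-1.41 -3.46  3.03] T [-0.89  0.49  0.06] w 11.886128212736493 10.3333
```

```bash
python3 -m jog '0 0 0.002 0 0 0.05; 0 0 0.002 0 0 0.1; 0 0 0.002 0 0 0.15; 0 0 0.002 0 0 0.2; 0 0 0.002 0 0 0.25; 0 0 0.002 0 0 0.3; 0 0 0.002 0 0 0.34; 0 0 0.002 0 0 0.38; 0 0 0.002 0 0 0.38; 0 0 0.002 0 0 0.38'; python3 w.py
```

```text
time_s: 11.17
ee_pos: [572.3, -193.6, 126.3]
ee_rot: [-162.8, -18.7, -51.3]
force: [-5.8, -1.7, 8.3]
gripper_width: 11.4
shoulder in lock [ 0.95 -0.82 -1.13] th -0.7194211261026742 tilt [ 0. -0.] F lock [-1.49 -2.41  9.89] T [-0.45  0.83 -0.07] w 11.383519935434668 11.1667
```

```bash
python3 -m jog '0 0 0 0 0 0.03; 0 0 0 0 0 0.06; 0 0 0 0 0 0.09; 0 0 0 0 0 0.09; 0 0 0 0 0 0.09'; python3 w.py; python3 -c "
from h import *
g=grab_frame('scene')[:,:,::-1][150:210,290:350]
g=np.clip(255*(g/160.)**.7,0,255).astype('uint8')
cv2.imwrite('pics/c5.png',cv2.resize(g,None,fx=8,fy=8,interpolation=cv2.INTER_CUBIC));print(state()['qpos'])"
```

```text
time_s: 11.58
ee_pos: [572.2, -193.6, 126.4]
ee_rot: [-160.5, -16.2, -59.1]
force: [-1.6, -1.1, 1.6]
gripper_width: 11.8
shoulder in lock [ 0.86 -0.83 -1.01] th -0.8562930593001271 tilt [ 0. -0.] F lock [-0.62 -1.25  2.09] T [-0.4   0.51  0.66] w 11.817110170788643 11.5833
[-23.26543992  17.46570147 113.89904125  15.94389158  25.18196988
 110.04200267]
```

View pics/c5.png

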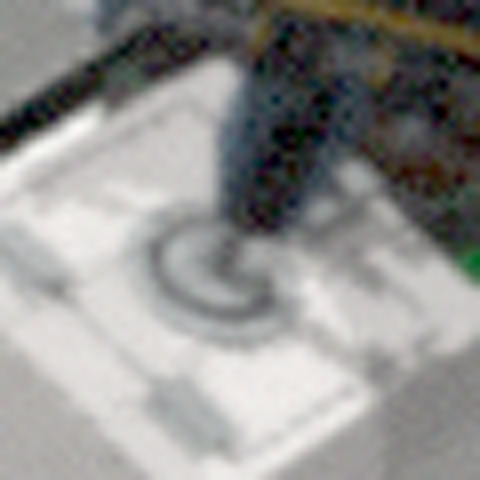

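The wrist torque about the lock axis rose to 0.66 N m, so the key is against the stop and still seated. Releasing and backing off along the key's axis.

```bash
python3 -m jog '0 0 0 0 0 0; 0 0 0 0 0 0; 0 0 0 0 0 0; 0 0 0 0 0 0; 0 0 0 0 0 0; 0 0 0 0 0 0; 0 0 0 0 0 0; 0 0 0 0 0 0' -0.2 && python3 w.py && python3 -m jog '0 0 -0.02 0 0 0; 0 0 -0.06 0 0 0; 0 0 -0.1 0 0 0; 0 0 -0.16 0 0 0; 0 0 -0.24 0 0 0; 0 0 -0.3 0 0 0; 0 0 -0.3 0 0 0; 0 0 -0.3 0 0 0; 0 0 -0.3 0 0 0'; python3 w.py
python3 -c "
from h import *
rows([300,-330,300],down(-60))"
```

```text
time_s: 12.3
ee_pos: [572.2, -193.5, 126.4]
ee_rot: [-160.5, -16.2, -59.2]
force: [0.8, 0.4, -0.2]
gripper_width: 36.3
shoulder in lock [ 0.86 -0.78 -1.04] th -0.8571312689021051 tilt [ 0. -0.] F lock [ 0.56  0.45 -0.5 ] T [ 0.08  0.23 -0.06] w 36.2608270376176 12.3
time_s: 13.05
ee_pos: [508.4, -185.2, 261.9]
ee_rot: [-160.5, -16.1, -59.2]
force: [-0.2, -0.0, -0.7]
gripper_width: 36.7
shoulder in lock [ -0.25  -0.59 148.99] th -0.8574078940876058 tilt [ 0. -0.] F lock [-0.46 -0.07 -0.54] T [ 0.12  0.29 -0.05] w 36.68662401181257 13.05
jog [ 0.0548  0.456  -0.2289 -0.2167 -0.1761  0.0396] mm 256.5686360331702 deg 25.380878435622275
```

```bash
python3 -m jog '0.055 0.456 -0.229 0 0 0; 0.055 0.456 -0.229 0 0 0; 0.055 0.456 -0.229 0 0 0; 0.055 0.456 -0.229 0 0 0; 0.055 0.456 -0.229 0 0 0; 0.055 0.456 -0.229 0 0 0; 0.055 0.456 -0.229 0 0 0; 0.055 0.456 -0.229 0 0 0'
python3 -c "
from h import *
g=grab_frame('top')[:,:,::-1];cv2.imwrite('pics/top6.png',g)
s=grab_frame('scene')[:,:,::-1]
cv2.imwrite('pics/c6.png',np.hstack([cv2.resize(g[128:228,376:480],(416,400),interpolation=cv2.INTER_CUBIC),cv2.resize(s[145:235,270:360],(400,400),interpolation=cv2.INTER_CUBIC)]))"
```

```text
time_s: 13.72
ee_pos: [298.2, -331.9, 298.9]
ee_rot: [-160.5, -16.0, -59.5]
force: [-0.4, 0.3, 0.1]
gripper_width: 36.4
```

View pics/c6.png

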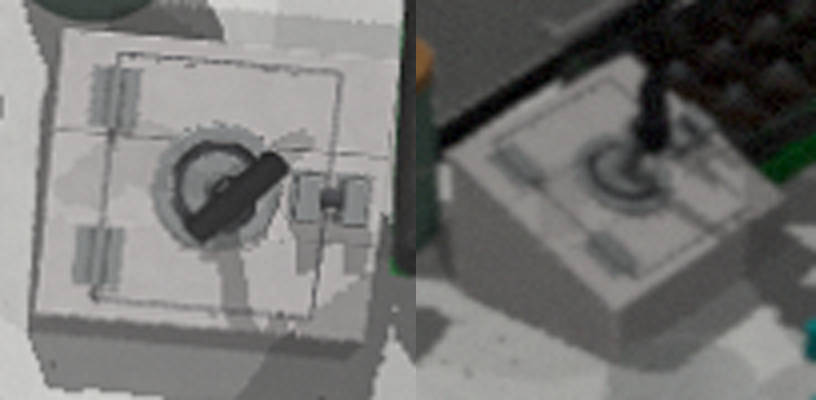

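The key stands seated in the ring, with its bar running from (203,233) to (277,165) in the crop, about 0.7 rad clockwise. The bolt bridges into its staple at (333,197). The arm is clear, so I'm handing in.

```bash
python3 -c "
from workcell import *
print(job_done())"
```

```text
the job is handed in; nothing more can be done
None
```

I took the black-gripped key from its stand, set it in the lock, turned it clockwise to the stop, let go and backed the arm away. The job was handed in at about 14 s; no verdict was reported.

**Drop-in:** The blade went straight in at about 0.50 rad, without needing to turn it to find the slot. It seated under about 18 N.

**Turn and release:** I turned it until the wrist torque about the lock axis rose to about 0.66 N m. After release the force fell to about zero.

**Last pictures:** The shoulder sits inside the ring, the blade is roughly 0.7 rad clockwise, the bolt is in its staple, and nothing touches the key. I didn't measure the other objects again, but nothing the arm did came near them.

**Disagreements:**
- The tool angle at the stop read -0.86 rad, where the stop should be at -0.75. I put this down to roughly 0.1 rad of error in my box-yaw and grip-angle estimates, since the picture shows about -0.7.
- The seated height read 1 mm below my estimate of the lock point, which is within the position error.

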